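# Roll the colour bar out to the pick-up line

## Task

Roll the thicker of the two glass bars away from the steel stop bar until it lies squarely along the chalk line on the pick-up plate, centred over it, so that the glassblower can bring the hot pipe down on it. Push the top of the bar sideways with the fingertips so that it rolls: do not pick it up or lift it off the plate. Leave the thin bar, the cup and the tools where they are, and let the bar lie still.

Things in the scene. Friction and masses are not known exactly. Their poses are not given: they have to be found in the camera images.
- glass_bar: the thicker of two amber glass bars: solid cylinder 32 mm in diameter, 100 mm long, 0.2 kg, lying 1 to 6 mm from the stop bar (no room for a finger behind), parallel to it within 3 degrees. Origin at the middle of its axis, 16 mm above the plate; y along the bar; x and z turn as it rolls (z up at the start). Rolls easily, stops within a few mm when left; a fingertip on its top grips without slipping.
- pickup_line: chalk line 3 mm wide, 300 mm long, on the plate, parallel to the stop bar, 72 to 137 mm from the thick bar's first axis. Origin at its middle, on the plate's top face; y along the line, x level, from the stop bar towards the line (the way to roll), z up. The thick bar starts about 75 mm to one side of the line's middle, the thin bar to the other; it may lie anywhere with its whole length on the line.
- pickup_plate: dark steel plate 340 x 400 mm, 12 mm thick, fixed on the bench, axes parallel to the line's. Origin at the centre of its underside. The stop bar, steel, 20 mm wide, 20 mm high above the plate, 360 mm long, runs along the plate's y, centred at x = -138 mm, its face towards the line at x = -128 mm. Low handles stick out 27 mm at the two y ends.
- thin_bar: the thinner amber glass bar, 20 mm in diameter, 100 mm long, loose, lying beside the same stop bar, in line with the thick bar and 30 mm or more from its end; to be left alone. Origin at the middle of its axis, y along it.
- cup: small clear glass cup, 62 mm across and 60 mm high, standing on the plate beyond the line, midway between the bars' rows; to be left alone. Origin at the centre of its underside.
- jacks: steel glassblower's jacks (big tweezers), 300 mm long, 70 mm wide, 14 mm high, lying on the bench to the right (-y) of the plate; to be left alone. Origin near the middle of their length, on the bench.
- paddle: wooden paddle, 310 mm long, 90 mm wide, 14 mm high, lying on the bench to the left (+y) of the plate; to be left alone. Origin where blade and handle meet, on the bench.
There are look-alikes about, which are no part of the job. Leave any turquoise look-alike of the glass_bar alone.

How it is judged:
By the outcome, as a careful person would: the job done as asked, in the order asked, and still so for the second after the job is handed in, with the robot touching nothing.
It also fails if it takes over 54 s, if anything falls off the work surface, if the arm or the gripper's body presses on something with over 40 N, if the wrist force passes 120 N, or if a joint passes its speed limit or range.

## Robot

A 6-joint arm with a two-finger parallel gripper is mounted at the origin on the work surface. World frame = base frame: x ahead of the robot, y to its left, z up, the work surface at z = 0. Lengths are in mm, angles in rad, forces in N, time in s.
With the tool pointing down it reaches from about 350 to 975 mm from the base axis. Payload 7.1 kg.
Tool frame: the origin (TCP) lies at the very end of the fingers, on their centre line; the grasp point (between the pads) lies ctrl.hold_point_z behind it (ctrl.hold_point_z is the distance from the TCP to the grasp point, in mm); z points along the fingers, y is the line along which they close (so a half turn about z gives the same grasp; the last joint's range is limited). The gripper opens to 88 mm and grips with 3 to 60 N. Pads are 20 mm wide; open, the fingers measure 115 mm over their backs; the gripper's body (75 mm by 178 mm) begins 61 mm behind the grasp point.
Start: joints at [1.269, 0.423, 1.63, -0, 1.089, -0.019], TCP at [174.372, 600.166, 222.675] pointing down, gripper open.
Joint ranges: [-3, 3], [-0.9, 2.11], [0.09, 2.58], [-1.31, 4.45], [0.11, 2.69], [-2.54, 2.54]. Speed limits (rad/s): [2.39, 2.39, 3.01, 3.14, 3.14, 3.14].

## Interface

Orientations are given as a rotation vector (axis times angle).
In Python, from workcell import ctrl gives the robot as it stands. The module is installed in compiled form; this text tells all that it offers.
- The arm moves only by the shell command python3 -m creep 'ROWS'. ROWS is JSON, a list of rows, each an object with "translation": the shift along the tool's x, y, z in mm, a list of three; "angular": the turn, a rotation vector about the tool's x, y, z in rad, a list of three; "jaw": the opening, from 0 (shut) to 1 (fully open). A call has exactly 8 rows; each row is the pose to reach, as a shift and turn from the pose commanded when the call began, along the tool's axes at that moment; what a row does not reach only later rows make up. A row lasts 1/8 s, in which the tool goes at most 62.5 mm and 10.7 degrees, less where a joint would pass 70% of its speed; a pose out of reach is approached as far as the arm can. A call with a gripper value outside its range is refused whole. The fingers move at their own pace and stop on an object; the grip force is fixed at half the most. Time passes only in rows, so rows that repeat a pose let the fingers close, or fill a call up. It gives the time, the measured TCP pose, the force, the opening and the grip force at its end, in the units of the state.
- ctrl.get_obs(): the state, without advancing time (a new reading comes with each control period).
- ctrl.get_image(name): name is "scene" or "side" or "wrist"; returns the picture (420x560x3 uint8, red, green, blue); there is no depth.
- ctrl.camera_info(name): a dict with "camera_matrix" (3x3 intrinsics, pixels), "world_from_camera" (4x4, takes a point from camera to world coordinates). Camera axes: x right, y up, looking along -z (the intrinsics and any distortion apply to the point x, -y, -z); pixel columns grow to the right and rows downward; lengths in mm; the calibration is good to about 2 mm. The wrist camera is an equidistant fisheye: a pixel r from the principal point sees the ray r / f radians off the axis. A picture is of the moment at which its call begins: read the wrist's pose just before it. camera_info takes no time and is no camera call; for the wrist camera it gives the pose at the moment of the call.
- ctrl.close_job(): hands the job in; it is judged then, once.
Trained networks look in the newest picture that a camera, given by its name, has taken for a name from the list of things; names that differ only in an ending like _2 or _b are one class to them, and where a whole thing is asked for, a point or a joint stands for the part that bears it (a point fixed in the world has none). Each returns a list of dicts, best first, with "score" (0 to 1); they miss things now and then, are a little off and sometimes report something else, mostly with a low value. They report only what shows in the picture. A call takes as long as a camera call. They do not tell look-alikes from the thing itself.
- ctrl.look_for(camera, label): "rect" ([left, top, right, bottom] in pixels, round what is visible of it).
The state is a dict: "t": time; "qpos": joint angles; "qvel": joint speeds; "joint_torque": joint torques, N m; "ee_pos": TCP position; "orientation": TCP orientation; "ft_force": force on the tool from outside, world axes, zero at the start; "moment": the same for the moment, N m; "width": finger opening in mm; "grasp_force": force on a finger pad.
Only numpy, scipy, OpenCV 4.12 (cv2) and the standard library are available. Lean on these libraries where they do the work, as an engineer would, in place of code of your own. Each camera call takes 0.05 s, during which the arm holds its last target. There are 200 camera calls.

## Working session

There is one attempt and no reset: what is moved stays moved. The work goes in short steps, Python scripts to look and compute and a shell command to move; the robot and the scene stay as the last step left them, time stands still between calls to the robot, and variables do not carry over. Pictures are saved under pics/ and viewed, at most 10 in all, crops included, and the job is handed in when it is done.

```bash
mkdir -p pics
cat > h.py <<'E'
import numpy as np, cv2
from workcell import ctrl
def ray(cam,u,v,info=None):
    i=info or ctrl.camera_info(cam);K=np.array(i["camera_matrix"]);T=np.array(i["world_from_camera"])
    a=(u-K[0,2])/K[0,0];b=(v-K[1,2])/K[1,1]
    if cam=="wrist":
        r=np.hypot(a,b);s=np.sin(r)/r if r>1e-9 else 1;d=np.array([a*s,-b*s,-np.cos(r)])
    else: d=np.array([a,-b,-1])
    return T[:3,3],T[:3,:3]@d
def onz(cam,u,v,z,info=None):
    o,d=ray(cam,u,v,info);return o+d*(z-o[2])/d[2]
def proj(cam,p,info=None):
    i=info or ctrl.camera_info(cam);K=np.array(i["camera_matrix"]);T=np.array(i["world_from_camera"])
    c=T[:3,:3].T@(np.array(p)-T[:3,3]);x,y,z=c[0],-c[1],-c[2]
    if cam=="wrist":
        h=np.hypot(x,y);t=np.arctan2(h,z);x,y=x/h*t,y/h*t
    else: x,y=x/z,y/z
    return K[0,0]*x+K[0,2],K[1,1]*y+K[1,2]
def save(cam,name):
    im=ctrl.get_image(cam);cv2.imwrite("pics/"+name,im[:,:,::-1]);return im
E
python3 - <<'E'
from h import *
np.set_printoptions(precision=2,suppress=True)
for c in ["scene","side","wrist"]:
    save(c,c+"0.png")
    for l in ["glass_bar","thin_bar","cup","pickup_plate","pickup_line"]:
        print(c,l,[(round(d["score"],2),np.round(d["rect"]).tolist()) for d in ctrl.look_for(c,l)])
    i=ctrl.camera_info(c);print(i["camera_matrix"],i["world_from_camera"])
o=ctrl.get_obs();print(o["t"],o["ee_pos"],o["orientation"],ctrl.hold_point_z)
a=cv2.imread("pics/scene0.png");b=cv2.imread("pics/side0.png")
cv2.imwrite("pics/both.png",cv2.resize(np.vstack([a,b]),(560*600//840*1,600)))
E
```

```text
scene glass_bar [(0.91, [212.0, 305.0, 254.0, 351.0]), (0.7, [150.0, 208.0, 184.0, 228.0]), (0.65, [124.0, 343.0, 175.0, 390.0])]
scene thin_bar [(0.62, [258.0, 198.0, 269.0, 225.0])]
scene cup [(0.69, [330.0, 220.0, 356.0, 251.0])]
scene pickup_plate [(0.91, [212.0, 185.0, 363.0, 300.0])]
scene pickup_line []
[[399.87   0.   278.32]
 [  0.   399.87 206.99]
 [  0.     0.     1.  ]] [[   0.81   -0.34    0.47 1056.26]
 [   0.58    0.46   -0.67 -795.04]
 [   0.01    0.82    0.58  705.29]
 [   0.      0.      0.      1.  ]]
side glass_bar [(0.97, [429.0, 286.0, 466.0, 319.0]), (0.91, [308.0, 219.0, 342.0, 236.0]), (0.85, [397.0, 240.0, 430.0, 262.0])]
side thin_bar [(0.63, [265.0, 205.0, 300.0, 223.0])]
side cup [(0.71, [325.0, 157.0, 345.0, 182.0])]
side pickup_plate [(0.83, [237.0, 146.0, 389.0, 265.0])]
side pickup_line []
[[453.64   0.   282.07]
 [  0.   453.64 208.49]
 [  0.     0.     1.  ]] [[   0.73    0.54   -0.42 -104.52]
 [  -0.69    0.57   -0.45 -680.52]
 [  -0.01    0.62    0.79 1152.6 ]
 [   0.      0.      0.      1.  ]]
wrist glass_bar []
wrist thin_bar []
wrist cup []
wrist pickup_plate []
wrist pickup_line []
[[325.19   0.   281.33]
 [  0.   325.19 213.65]
 [  0.     0.     1.  ]] [[  0.28  -0.93  -0.25 108.55]
 [  0.96   0.27   0.07 619.42]
 [ -0.    -0.26   0.97 383.3 ]
 [  0.     0.     0.     1.  ]]
0.9 [174.38 600.17 222.69] [0.44 3.11 0.  ] 18.700000000000003
```

View pics/scene0.png

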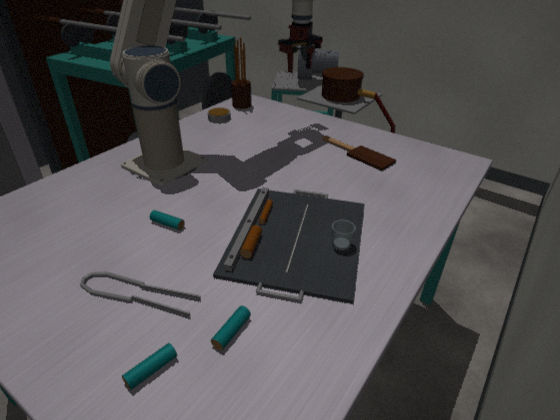

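View pics/side0.png

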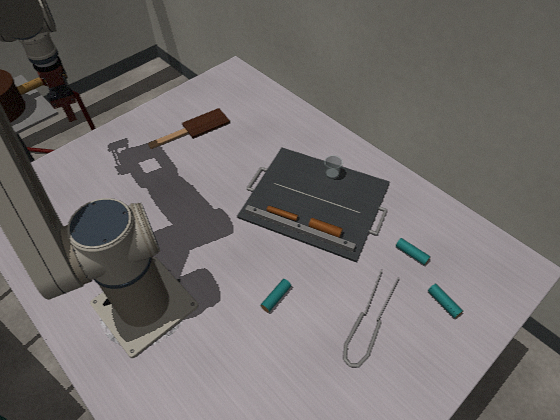

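Run:
```python
from h import *
a=cv2.imread("pics/side0.png")[130:280,230:440]
cv2.imwrite("pics/c1.png",cv2.resize(a,None,fx=3.8,fy=3.8,interpolation=cv2.INTER_CUBIC)[:600,:800])
for c,u,v in [("side",325,228),("side",413,251),("side",282,214),("side",335,180),("side",447,302)]: print(c,u,v,np.round(onz(c,u,v,28)))
```

```text
side 325 228 [ 537. -181.   28.]
side 413 251 [ 663. -416.   28.]
side 282 214 [479. -52.  28.]
side 335 180 [703. -70.  28.]
side 447 302 [ 596. -577.   28.]
```

View pics/c1.png

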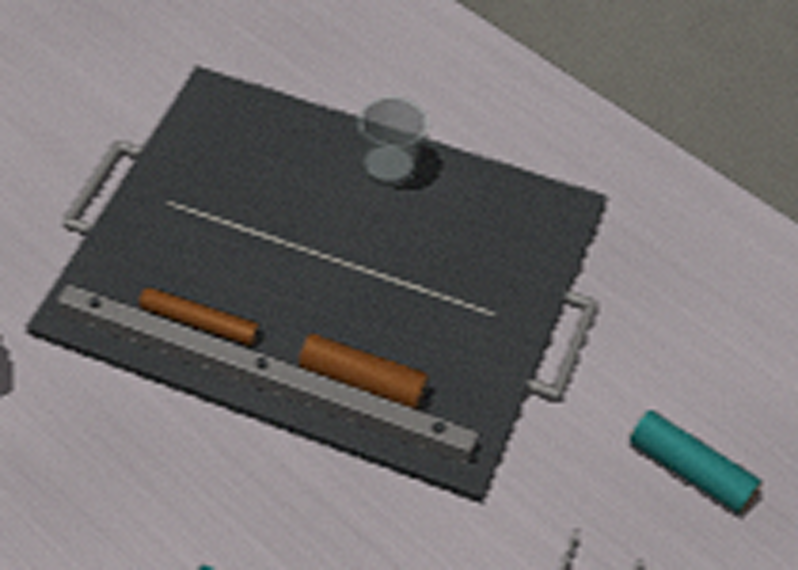

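The side picture shows:
- **Thick amber bar:** side (325,228), scene (252,241).
- **Thin amber bar:** side (282,214).
- **Turquoise look-alikes:** side (276,294), (413,251) and (447,302).
- **Other items:** cup at side (333,168), chalk line from side (274,183) to (360,213).

The crop confirms the thick amber bar at (325,228), so I choose that one.

Run:
```python
from h import *
np.set_printoptions(precision=3,suppress=True)
C=lambda p,z:onz("side",230+p[0]/3.8-.4,130+p[1]/3.8-.4,z)
A=C((167,203),12);B=C((494,314),12);d=A-B;L=np.linalg.norm(d);y=d/L;x=np.array([y[1],-y[0],0])
print("line",A,B,L,"mid",(A+B)/2,"yaw",np.degrees(np.arctan2(x[1],x[0])))
m=(A+B)/2
pl=[C(p,12) for p in [(197,67),(605,197),(483,500),(28,330)]]
print("plate centre",sum(pl)/4,[ (round((p-m)@x),round((p-m)@y)) for p in pl])
for p,z in [((305,338),40),((427,378),40),((363,370),28),((300,362),28),((418,405),28)]:
    q=C(p,z);print(p,q,"line frame",(q-m)@x,(q-m)@y)
o=ctrl.get_obs();from scipy.spatial.transform import Rotation as R
print(R.from_rotvec(o["orientation"]).as_matrix(),o["ee_pos"])
```

```text
line [555.846  70.739  12.   ] [ 669.674 -207.74    12.   ] 300.8447922706353 mid [612.76 -68.5   12.  ] yaw 22.232236396760932
plate centre [608.497 -71.645  12.   ] [(165, 197), (164, -198), (-175, -200), (-174, 196)]
(305, 338) [ 522.152 -130.448   40.   ] line frame -107.31116510339623 -23.05924366309046
(427, 378) [ 563.751 -224.6     40.   ] line frame -104.42826775903625 -125.95165768453197
(363, 370) [ 539.703 -179.037   28.   ] line frame -109.44831828886576 -74.6768835228456
(300, 362) [ 508.792 -138.635   28.   ] line frame -122.77510004279009 -25.58344747399863
(418, 405) [ 546.341 -232.319   28.   ] line frame -123.46432796042183 -126.50988751652952
[[-0.96   0.279  0.   ]
 [ 0.279  0.96   0.   ]
 [-0.     0.    -1.   ]] [174.377 600.172 222.689]
```

```bash
python3 -m creep '[{"translation":[-35,-40,0],"angular":[0,0,0.15],"jaw":0.5},{"translation":[-71,-81,5],"angular":[0,0,0.31],"jaw":0.5},{"translation":[-107,-121,10],"angular":[0,0,0.46],"jaw":0.5},{"translation":[-142,-161,15],"angular":[0,0,0.62],"jaw":0.5},{"translation":[-178,-202,20],"angular":[0,0,0.77],"jaw":0.5},{"translation":[-213,-242,25],"angular":[0,0,0.93],"jaw":0.5},{"translation":[-249,-282,30],"angular":[0,0,1.08],"jaw":0.5},{"translation":[-284,-323,36],"angular":[0,0,1.235],"jaw":0.5}]'
python3 -m creep '[{"translation":[-50,20,5],"angular":[0,0,0.15],"jaw":0.5},{"translation":[-105,43,10],"angular":[0,0,0.33],"jaw":0.5},{"translation":[-160,65,15],"angular":[0,0,0.51],"jaw":0.5},{"translation":[-215,88,20],"angular":[0,0,0.69],"jaw":0.5},{"translation":[-270,110,25],"angular":[0,0,0.87],"jaw":0.5},{"translation":[-325,133,30],"angular":[0,0,1.05],"jaw":0.5},{"translation":[-375,153,34],"angular":[0,0,1.2],"jaw":0.5},{"translation":[-398,163,37],"angular":[0,0,1.235],"jaw":0.5}]'
python3 - <<'E'
from h import *
np.set_printoptions(precision=3,suppress=True)
o=ctrl.get_obs();from scipy.spatial.transform import Rotation as R
print(o["t"],o["qpos"],R.from_rotvec(o["orientation"]).as_matrix(),o["ee_pos"],o["width"],o["ft_force"])
save("wrist","w1.png");print(ctrl.camera_info("wrist")["world_from_camera"])
for l in ["glass_bar","thin_bar","cup"]: print(l,[(round(d["score"],2),np.round(d["rect"]).tolist()) for d in ctrl.look_for("wrist",l)])
E
```

```text
t: 1.9
ee_pos: [357.8, 209.4, 186.9]
orientation: [2.167, 2.274, 0.002]
ft_force: [0.4, 0.6, -0.3]
width: 44.0
grasp_force: 0.0
t: 2.9
ee_pos: [541.8, -180.5, 149.6]
orientation: [3.083, 0.602, 0.001]
ft_force: [0.3, -0.3, -0.2]
width: 43.7
grasp_force: 0.0
2.9 [-0.342  0.44   1.804 -0.     0.897  0.843] [[ 0.927  0.376  0.001]
 [ 0.376 -0.927 -0.   ]
 [ 0.001  0.001 -1.   ]] [ 541.759 -180.508  149.56 ] 43.698281150567304 [ 0.299 -0.342 -0.234]
[[   0.376    0.896    0.235  607.867]
 [  -0.927    0.363    0.098 -155.532]
 [   0.002   -0.254    0.967  310.039]
 [   0.       0.       0.       1.   ]]
glass_bar [(0.61, [479.0, 150.0, 551.0, 202.0]), (0.58, [219.0, 190.0, 332.0, 229.0]), (0.55, [536.0, 245.0, 560.0, 282.0])]
thin_bar [(0.59, [86.0, 197.0, 179.0, 217.0])]
cup []
```

View pics/w1.png

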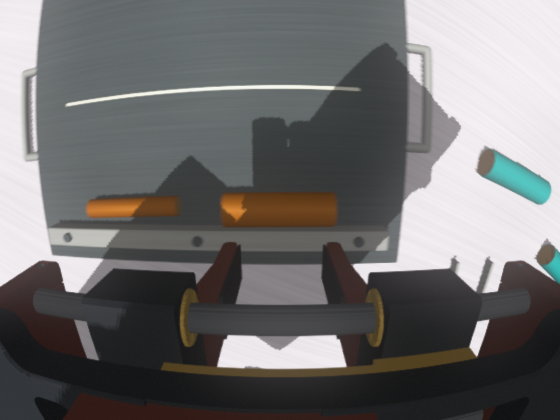

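The wrist picture shows the thick bar at (279,210), the thin bar at (133,207), and the chalk line from (66,104) to (360,90). The fingertips end near (232,248) and (334,248).

```bash
cat > fit.py <<'E'
from h import *
from scipy.optimize import least_squares
from scipy.spatial.transform import Rotation as R
np.set_printoptions(precision=2,suppress=True)
def fit(name,guess=None):
    o=ctrl.get_obs();I=ctrl.camera_info("wrist");im=save("wrist",name).astype(int)
    r,g,b=im[...,0],im[...,1],im[...,2]
    m=((r>60)&(r-b>45)&(r-g>25)).astype(np.uint8)
    n,l,s,c=cv2.connectedComponentsWithStats(m)
    X=[(s[k,4],k) for k in range(1,n) if s[k,4]>800 and s[k,1]+s[k,3]<300]
    k=max(X)[1];bb=s[k];mk=l==k
    cols=np.arange(bb[0]+bb[2]//8,bb[0]+bb[2]*7//8,3)
    px=[(u,np.where(mk[:,u])[0].min()-.5) for u in cols if mk[:,u].any()]
    pb=[(u,np.where(mk[:,u])[0].max()+.5) for u in cols if mk[:,u].any()]
    # chalk line
    w=((im.min(2)>105)).astype(np.uint8);n,l,s,c=cv2.connectedComponentsWithStats(w)
    best=[]
    for k in range(1,n):
        if s[k,2]>60 and s[k,3]<60 and s[k,4]<s[k,2]*10:
            vv,uu=np.where(l==k);P=np.array([onz("wrist",a,b_,12,I)[:2] for a,b_ in zip(uu,vv)])
            best.append((s[k,2],P))
    if best:
        for q in best:
            P=q[1];vx,vy,x0,y0=cv2.fitLine(P.astype(np.float32),cv2.DIST_L2,0,.01,.01).ravel()
            if vy<0: vx,vy=-vx,-vy
            t=(P-[x0,y0])@[vx,vy];e=np.array([[x0,y0]]+np.outer([t.min(),t.max()],[vx,vy]))
            print("line",e.ravel(),"len",np.ptp(t),"normal yaw",np.degrees(np.arctan2(-vx,vy)))
    def res(p,back=True,sel=None):
        d=np.array([-np.sin(p[1]),np.cos(p[1]),0]);nx=np.array([np.cos(p[1]),np.sin(p[1]),0])
        a=nx*p[0]+np.array([0,0,28.]);out=[]
        for u,v in px+(pb if back else []):
            oo,rr=ray("wrist",u,v,I);c=np.cross(rr,d);out.append(abs((oo-a)@c)/np.linalg.norm(c)-16)
        return np.array(out)
    p0=guess or [540.3*.9257-179*.3784,np.radians(22.2)]
    ends=[onz("wrist",bb[0],bb[1]+bb[3]/2,36,I),onz("wrist",bb[0]+bb[2],bb[1]+bb[3]/2,36,I)]
    for back in (True,False):
        f=least_squares(lambda p:res(p,back),p0,x_scale=[1,.01],loss="soft_l1")
        print("bar back",back,"n",f.x[0],"yaw",np.degrees(f.x[1]),"rms",np.sqrt(np.mean(f.fun**2)))
    print("box",bb,"ends",ends[0],ends[1],"tcp",o["ee_pos"],"t",o["t"],"F",o["ft_force"],"tool x yaw",np.degrees(np.arctan2(*R.from_rotvec(o["orientation"]).as_matrix()[[1,0],0])))
E
python3 - <<'E'
from fit import *
fit("w2.png")
E
```

```text
line [ 647.66 -100.    622.9   -40.69] len 64.27056770854355 normal yaw 22.664103
line [ 670.33 -203.41  557.55   73.54] len 299.02970490068697 normal yaw 22.156336
bar back True n 432.20905582278374 yaw 22.378635886382728 rms 1.1703374540942246
bar back False n 431.0981060931564 yaw 22.362609084927378 rms 0.3457488837604716
box [ 223  192  116   34 3792] ends [ 522.86 -129.62   36.  ] [ 561.59 -223.73   36.  ] tcp [ 540.06 -177.21  149.33] t 3.1 F [-0.3   0.58  0.67] tool x yaw 22.360647732664056
```

```bash
python3 -m creep '[{"translation":[-4,0,25],"angular":[0,0,0],"jaw":0.5},{"translation":[-9,0,50],"angular":[0,0,0],"jaw":0.5},{"translation":[-9,0,75],"angular":[0,0,0],"jaw":0.5},{"translation":[-9,0,90],"angular":[0,0,0],"jaw":0.5},{"translation":[-9,0,98],"angular":[0,0,0],"jaw":0.5},{"translation":[-9,0,102],"angular":[0,0,0],"jaw":0.5},{"translation":[-9,0,103],"angular":[0,0,0],"jaw":0.5},{"translation":[-9,0,103],"angular":[0,0,0],"jaw":0.5}]'
python3 -m creep '[{"translation":[0,0,0],"angular":[0,0,0],"jaw":0.5},{"translation":[0,0,0.4],"angular":[0,0,0],"jaw":0.5},{"translation":[0,0,0.8],"angular":[0,0,0],"jaw":0.5},{"translation":[0,0,1.1],"angular":[0,0,0],"jaw":0.5},{"translation":[0,0,1.4],"angular":[0,0,0],"jaw":0.5},{"translation":[0,0,1.7],"angular":[0,0,0],"jaw":0.5},{"translation":[0,0,2],"angular":[0,0,0],"jaw":0.5},{"translation":[0,0,2],"angular":[0,0,0],"jaw":0.5}]'
```

```text
t: 4.15
ee_pos: [532.8, -181.6, 47.1]
orientation: [3.082, 0.607, 0.001]
ft_force: [0.1, -1.0, -0.6]
width: 43.9
grasp_force: 0.0
t: 5.15
ee_pos: [532.5, -181.5, 44.6]
orientation: [-3.082, -0.607, 0.0]
ft_force: [-0.2, -0.1, 0.5]
width: 43.7
grasp_force: 0.0
```

```bash
python3 -m creep '[{"translation":[0,0,0.2],"angular":[0,0,0],"jaw":0.5},{"translation":[0,0,0.4],"angular":[0,0,0],"jaw":0.5},{"translation":[0,0,0.6],"angular":[0,0,0],"jaw":0.5},{"translation":[0,0,0.8],"angular":[0,0,0],"jaw":0.5},{"translation":[0,0,1],"angular":[0,0,0],"jaw":0.5},{"translation":[0,0,1.2],"angular":[0,0,0],"jaw":0.5},{"translation":[0,0,1.3],"angular":[0,0,0],"jaw":0.5},{"translation":[0,0,1.3],"angular":[0,0,0],"jaw":0.5}]'
```

```text
t: 6.15
ee_pos: [532.9, -181.4, 44.0]
orientation: [3.082, 0.607, 0.001]
ft_force: [-1.4, 0.7, 7.3]
width: 43.7
grasp_force: 3.9
```

```bash
python3 -m creep '[{"translation":[2,0,0],"angular":[0,0,0],"jaw":0.5},{"translation":[7,0,0],"angular":[0,0,0],"jaw":0.5},{"translation":[13,0,0],"angular":[0,0,0],"jaw":0.5},{"translation":[19,0,0],"angular":[0,0,0],"jaw":0.5},{"translation":[25,0,0],"angular":[0,0,0],"jaw":0.5},{"translation":[29,0,0],"angular":[0,0,0],"jaw":0.5},{"translation":[30,0,0],"angular":[0,0,0],"jaw":0.5},{"translation":[30,0,0],"angular":[0,0,0],"jaw":0.5}]'
python3 - <<'E'
from fit import *
fit("w3.png")
E
```

```text
t: 7.15
ee_pos: [560.8, -169.9, 44.0]
orientation: [3.082, 0.607, 0.001]
ft_force: [-1.3, 2.1, 7.6]
width: 44.1
grasp_force: 3.9
line [645.16 -93.69 623.21 -41.68] len 56.44832427994952 normal yaw 22.885004
line [ 670.68 -203.86  559.48   67.31] len 293.0846618820422 normal yaw 22.296303
bar back True n 448.15974605631243 yaw 22.22500598760675 rms 2.92178335301643
bar back False n 448.2673283070942 yaw 22.182032018797234 rms 0.2333093819608459
box [ 191  237  177   52 6159] ends [ 537.86 -123.51   36.  ] [ 576.7  -218.24   36.  ] tcp [ 560.8  -169.89   44.03] t 7.15 F [-1.35  2.1   7.59] tool x yaw 22.278664995242828
```

```bash
python3 -m creep '[{"translation":[0,0,-4],"angular":[0,0,0],"jaw":0.5},{"translation":[0,0,-6],"angular":[0,0,0],"jaw":0.5},{"translation":[-8,0,-6],"angular":[0,0,0],"jaw":0.5},{"translation":[-15,0,-6],"angular":[0,0,0],"jaw":0.5},{"translation":[-15,0,-3.5],"angular":[0,0,0],"jaw":0.5},{"translation":[-15,0,-1.3],"angular":[0,0,0],"jaw":0.5},{"translation":[-15,0,-0.5],"angular":[0,0,0],"jaw":0.5},{"translation":[-15,0,0],"angular":[0,0,0],"jaw":0.5}]'
python3 -m creep '[{"translation":[1,0,0],"angular":[0,0,0],"jaw":0.5},{"translation":[6,0,0],"angular":[0,0,0],"jaw":0.5},{"translation":[13,0,0],"angular":[0,0,0],"jaw":0.5},{"translation":[20,0,0],"angular":[0,0,0],"jaw":0.5},{"translation":[27,0,0],"angular":[0,0,0],"jaw":0.5},{"translation":[31,0,0],"angular":[0,0,0],"jaw":0.5},{"translation":[32,0,0],"angular":[0,0,0],"jaw":0.5},{"translation":[32,0,0],"angular":[0,0,0],"jaw":0.5}]'
python3 - <<'E'
from fit import *
fit("w4.png")
E
```

```text
t: 8.2
ee_pos: [547.0, -175.7, 44.0]
orientation: [3.082, 0.607, 0.001]
ft_force: [-2.0, 2.7, 10.2]
width: 44.0
grasp_force: 4.7
t: 9.2
ee_pos: [576.9, -163.4, 44.1]
orientation: [3.082, 0.607, 0.002]
ft_force: [-0.4, 1.4, 6.1]
width: 44.2
grasp_force: 3.3
line [691.46 -65.96 674.18 -23.95] len 45.42864190259253 normal yaw 22.36214
line [ 656.52 -121.17  628.11  -52.71] len 74.1146749763794 normal yaw 22.54203
line [ 671.7  -203.23  560.08   69.39] len 294.58426302456394 normal yaw 22.267267
line [606.75 -62.24 584.28  -5.72] len 60.819596789552925 normal yaw 21.676039
line [ 502.58 -247.92  465.37 -155.89] len 99.26586832147284 normal yaw 22.010145
bar back True n 461.7823320690904 yaw 22.626372426402565 rms 2.9502346801899835
bar back False n 463.715076772348 yaw 22.304257726732022 rms 0.1105791318101769
box [ 190  238  178   52 5939] ends [ 553.03 -116.62   36.  ] [ 592.19 -212.03   36.  ] tcp [ 576.85 -163.37   44.07] t 9.2 F [-0.37  1.37  6.06] tool x yaw 22.289473682943463
```

```bash
python3 -m creep '[{"translation":[0,0,-4],"angular":[0,0,0],"jaw":0.5},{"translation":[0,0,-6],"angular":[0,0,0],"jaw":0.5},{"translation":[-8,0,-6],"angular":[0,0,0],"jaw":0.5},{"translation":[-16,0,-6],"angular":[0,0,0],"jaw":0.5},{"translation":[-16,0,-3.5],"angular":[0,0,0],"jaw":0.5},{"translation":[-16,0,-1.3],"angular":[0,0,0],"jaw":0.5},{"translation":[-16,0,-0.5],"angular":[0,0,0],"jaw":0.5},{"translation":[-16,0,0],"angular":[0,0,0],"jaw":0.5}]'
python3 -m creep '[{"translation":[1,0,0],"angular":[0,0,0],"jaw":0.5},{"translation":[6,0,0],"angular":[0,0,0],"jaw":0.5},{"translation":[13,0,0],"angular":[0,0,0],"jaw":0.5},{"translation":[20,0,0],"angular":[0,0,0],"jaw":0.5},{"translation":[27,0,0],"angular":[0,0,0],"jaw":0.5},{"translation":[31,0,0],"angular":[0,0,0],"jaw":0.5},{"translation":[32,0,0],"angular":[0,0,0],"jaw":0.5},{"translation":[32,0,0],"angular":[0,0,0],"jaw":0.5}]'
python3 -m creep '[{"translation":[0,0,-4],"angular":[0,0,0],"jaw":0.5},{"translation":[0,0,-6],"angular":[0,0,0],"jaw":0.5},{"translation":[-8,0,-6],"angular":[0,0,0],"jaw":0.5},{"translation":[-16,0,-6],"angular":[0,0,0],"jaw":0.5},{"translation":[-16,0,-3.5],"angular":[0,0,0],"jaw":0.5},{"translation":[-16,0,-1.3],"angular":[0,0,0],"jaw":0.5},{"translation":[-16,0,-0.5],"angular":[0,0,0],"jaw":0.5},{"translation":[-16,0,0],"angular":[0,0,0],"jaw":0.5}]'
python3 -m creep '[{"translation":[1,0,0],"angular":[0,0,0],"jaw":0.5},{"translation":[6,0,0],"angular":[0,0,0],"jaw":0.5},{"translation":[13,0,0],"angular":[0,0,0],"jaw":0.5},{"translation":[20,0,0],"angular":[0,0,0],"jaw":0.5},{"translation":[27,0,0],"angular":[0,0,0],"jaw":0.5},{"translation":[31,0,0],"angular":[0,0,0],"jaw":0.5},{"translation":[32,0,0],"angular":[0,0,0],"jaw":0.5},{"translation":[32,0,0],"angular":[0,0,0],"jaw":0.5}]'
python3 - <<'E'
from fit import *
fit("w5.png")
E
```

```text
t: 10.25
ee_pos: [561.9, -169.6, 44.0]
orientation: [3.082, 0.607, 0.002]
ft_force: [-1.4, 2.2, 9.7]
width: 43.6
grasp_force: 4.5
t: 11.25
ee_pos: [591.7, -157.3, 44.1]
orientation: [3.082, 0.607, 0.002]
ft_force: [-0.1, 0.8, 6.5]
width: 44.1
grasp_force: 3.3
t: 12.25
ee_pos: [576.7, -163.6, 44.0]
orientation: [3.082, 0.607, 0.002]
ft_force: [-1.2, 1.8, 8.4]
width: 43.9
grasp_force: 4.2
t: 13.25
ee_pos: [606.5, -151.2, 44.1]
orientation: [3.082, 0.607, 0.002]
ft_force: [-0.9, 1.5, 6.6]
width: 44.1
grasp_force: 3.2
line [716.19 -67.46 691.79  -6.21] len 65.93207816606315 normal yaw 21.720037
line [705.69 -76.58 682.03 -14.83] len 66.13214296741684 normal yaw 20.96549
line [695.78 -76.2  671.48 -17.05] len 63.942801652012946 normal yaw 22.335127
line [638.87 -78.19 611.51 -11.75] len 71.84443706183802 normal yaw 22.379332
line [ 670.86 -203.9   558.56   73.55] len 299.3181407682174 normal yaw 22.03545
line [588.27 -53.16 554.97  27.94] len 87.67095314077207 normal yaw 22.324429
bar back True n 528.408050105865 yaw 22.341565467917903 rms 15.18801125986522
bar back False n 530.6352736371804 yaw 22.319230850377387 rms 0.13407556114966013
box [ 190  237  178   52 6196] ends [ 583.27 -104.29   36.  ] [ 622.39 -199.6    36.  ] tcp [ 606.49 -151.23   44.11] t 13.25 F [-0.92  1.47  6.57] tool x yaw 22.287799157863024
```

```bash
python3 -m creep '[{"translation":[0,0,-4],"angular":[0,0,0],"jaw":0.5},{"translation":[0,0,-6],"angular":[0,0,0],"jaw":0.5},{"translation":[-8,0,-6],"angular":[0,0,0],"jaw":0.5},{"translation":[-16,0,-6],"angular":[0,0,0],"jaw":0.5},{"translation":[-16,0,-3.5],"angular":[0,0,0],"jaw":0.5},{"translation":[-16,0,-1.3],"angular":[0,0,0],"jaw":0.5},{"translation":[-16,0,-0.5],"angular":[0,0,0],"jaw":0.5},{"translation":[-16,0,0],"angular":[0,0,0],"jaw":0.5}]'
python3 -m creep '[{"translation":[1,0,0],"angular":[0,0,0],"jaw":0.5},{"translation":[6,0,0],"angular":[0,0,0],"jaw":0.5},{"translation":[13,0,0],"angular":[0,0,0],"jaw":0.5},{"translation":[20,0,0],"angular":[0,0,0],"jaw":0.5},{"translation":[27,0,0],"angular":[0,0,0],"jaw":0.5},{"translation":[31,0,0],"angular":[0,0,0],"jaw":0.5},{"translation":[32,0,0],"angular":[0,0,0],"jaw":0.5},{"translation":[32,0,0],"angular":[0,0,0],"jaw":0.5}]'
python3 -m creep '[{"translation":[0,0,-4],"angular":[0,0,0],"jaw":0.5},{"translation":[0,0,-6],"angular":[0,0,0],"jaw":0.5},{"translation":[-8,0,-6],"angular":[0,0,0],"jaw":0.5},{"translation":[-16,0,-6],"angular":[0,0,0],"jaw":0.5},{"translation":[-16,0,-3.5],"angular":[0,0,0],"jaw":0.5},{"translation":[-16,0,-1.3],"angular":[0,0,0],"jaw":0.5},{"translation":[-16,0,-0.5],"angular":[0,0,0],"jaw":0.5},{"translation":[-16,0,0],"angular":[0,0,0],"jaw":0.5}]'
python3 -m creep '[{"translation":[1,0,0],"angular":[0,0,0],"jaw":0.5},{"translation":[6,0,0],"angular":[0,0,0],"jaw":0.5},{"translation":[13,0,0],"angular":[0,0,0],"jaw":0.5},{"translation":[20,0,0],"angular":[0,0,0],"jaw":0.5},{"translation":[27,0,0],"angular":[0,0,0],"jaw":0.5},{"translation":[31,0,0],"angular":[0,0,0],"jaw":0.5},{"translation":[32,0,0],"angular":[0,0,0],"jaw":0.5},{"translation":[32,0,0],"angular":[0,0,0],"jaw":0.5}]'
python3 - <<'E'
from fit import *
fit("w6.png",[527.7,np.radians(22.2)])
E
```

```text
t: 14.3
ee_pos: [591.5, -157.5, 44.0]
orientation: [3.082, 0.607, 0.002]
ft_force: [-0.7, 1.7, 8.4]
width: 44.4
grasp_force: 4.0
t: 15.3
ee_pos: [621.3, -145.2, 44.1]
orientation: [3.082, 0.607, 0.002]
ft_force: [-0.5, 2.6, 6.1]
width: 44.1
grasp_force: 3.1
t: 16.3
ee_pos: [606.3, -151.5, 43.9]
orientation: [3.082, 0.607, 0.002]
ft_force: [-0.7, 2.3, 7.7]
width: 44.0
grasp_force: 3.8
t: 17.3
ee_pos: [636.1, -139.1, 44.1]
orientation: [3.082, 0.607, 0.002]
ft_force: [-0.5, 2.4, 5.9]
width: 43.9
grasp_force: 3.0
line [716.3  -67.18 691.82  -5.61] len 66.26763378737093 normal yaw 21.686838
line [704.1  -71.54 683.5  -18.49] len 56.90334250167963 normal yaw 21.21491
line [691.62 -65.31 670.99 -15.4 ] len 54.010323043205574 normal yaw 22.447613
line [ 671.02 -203.91  558.22   73.71] len 299.6604650516496 normal yaw 22.11225
bar back True n 529.5725753083366 yaw 22.324588433032716 rms 3.394040339719848
bar back False n 529.5407592988547 yaw 22.308642599857013 rms 0.14213237893874348
box [ 190  236  178   52 6222] ends [613.49 -91.95  36.  ] [ 652.56 -187.17   36.  ] tcp [ 636.11 -139.07   44.14] t 17.3 F [-0.47  2.43  5.88] tool x yaw 22.290817393796726
```

View pics/w6.png

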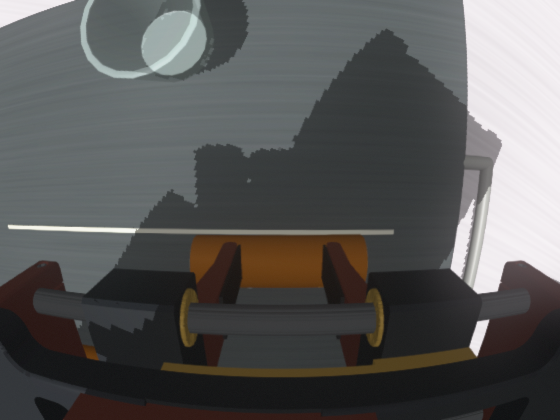

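The picture shows the bar's front edge at row 236 and the chalk line just ahead of it at row 232. The measurements put the axis about 14 mm short, so I make one more stroke, then back off to look from above.

```bash
python3 -m creep '[{"translation":[0,0,-4],"angular":[0,0,0],"jaw":0.5},{"translation":[0,0,-6],"angular":[0,0,0],"jaw":0.5},{"translation":[-8,0,-6],"angular":[0,0,0],"jaw":0.5},{"translation":[-15,0,-6],"angular":[0,0,0],"jaw":0.5},{"translation":[-15,0,-3.5],"angular":[0,0,0],"jaw":0.5},{"translation":[-15,0,-1.3],"angular":[0,0,0],"jaw":0.5},{"translation":[-15,0,-0.5],"angular":[0,0,0],"jaw":0.5},{"translation":[-15,0,0],"angular":[0,0,0],"jaw":0.5}]'
python3 -m creep '[{"translation":[1,0,0],"angular":[0,0,0],"jaw":0.5},{"translation":[6,0,0],"angular":[0,0,0],"jaw":0.5},{"translation":[12,0,0],"angular":[0,0,0],"jaw":0.5},{"translation":[18,0,0],"angular":[0,0,0],"jaw":0.5},{"translation":[23,0,0],"angular":[0,0,0],"jaw":0.5},{"translation":[26,0,0],"angular":[0,0,0],"jaw":0.5},{"translation":[27,0,0],"angular":[0,0,0],"jaw":0.5},{"translation":[27,0,0],"angular":[0,0,0],"jaw":0.5}]'
python3 -m creep '[{"translation":[0,0,-2],"angular":[0,0,0],"jaw":0.5},{"translation":[0,0,-6],"angular":[0,0,0],"jaw":0.5},{"translation":[-5,0,-15],"angular":[0,0,0],"jaw":0.5},{"translation":[-30,0,-30],"angular":[0,0,0],"jaw":0.5},{"translation":[-55,0,-50],"angular":[0,0,0],"jaw":0.5},{"translation":[-70,0,-60],"angular":[0,0,0],"jaw":0.5},{"translation":[-75,0,-60],"angular":[0,0,0],"jaw":0.5},{"translation":[-75,0,-60],"angular":[0,0,0],"jaw":0.5}]'
python3 - <<'E'
from fit import *
fit("w7.png",[543,np.radians(22.2)])
E
```

```text
t: 18.35
ee_pos: [622.0, -145.0, 44.0]
orientation: [3.082, 0.607, 0.002]
ft_force: [-0.4, 2.2, 6.9]
width: 43.9
grasp_force: 3.8
t: 19.35
ee_pos: [647.2, -134.5, 44.2]
orientation: [3.082, 0.607, 0.002]
ft_force: [-0.4, 0.9, 7.0]
width: 44.1
grasp_force: 2.9
t: 20.35
ee_pos: [576.9, -163.3, 103.1]
orientation: [-3.082, -0.606, 0.0]
ft_force: [-0.3, 0.6, 0.6]
width: 43.8
grasp_force: 0.0
line [620.35 -82.89 558.4   74.09] len 168.75927838565718 normal yaw 21.538643
bar back True n 543.889292587724 yaw 22.321212276537402 rms 0.7531709747746432
bar back False n 542.5211358204975 yaw 22.419161119116367 rms 0.24642620975431184
box [ 206  106  146   45 6021] ends [623.97 -87.45  36.  ] [ 662.79 -182.59   36.  ] tcp [ 576.88 -163.3   103.12] t 20.35 F [-0.26  0.63  0.61] tool x yaw 22.255702828973806
```

View pics/w7.png

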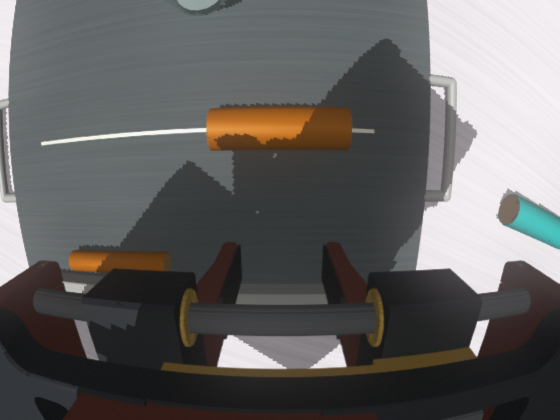

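The bar now lies over the line: it spans columns 207-352, and the line shows at (200,131) and (365,131). I measure the remaining offset from the stubs close to the bar.

```bash
cat > off.py <<'E'
from fit import *
def off(name):
    I=ctrl.camera_info("wrist");im=save(name=name,cam="wrist").astype(float)
    g=im.min(2);hy=np.radians(22.2);N=np.array([np.cos(hy),np.sin(hy)]);S=np.array([-N[1],N[0]])
    m=((im[...,0]-im[...,2]>30)&(im[...,0]>50)).astype(np.uint8);n,l,s,c=cv2.connectedComponentsWithStats(m)
    k=max((s[k,4],k) for k in range(1,n) if s[k,1]<220 and 150<c[k][0]<400 and s[k,1]+s[k,3]<240)[1]
    bb=s[k];mk=l==k
    u0,u1=bb[0],bb[0]+bb[2];vm=bb[1]+bb[3]//2
    L=[]
    for u in list(range(u0-100,u0-4))+list(range(u1+4,u1+40)):
        w=g[vm-14:vm+15,u];b=np.median(w);e=np.clip(w-b-25,0,None)
        if e.sum()>30 and e.max()>15:
            v=(e*np.arange(vm-14,vm+15)).sum()/e.sum();p=onz("wrist",u,v,12,I)[:2];L.append((u,p@S,p@N))
    L=np.array(L);f=np.polyfit(L[:,1],L[:,2],1);r=L[:,2]-np.polyval(f,L[:,1]);ok=abs(r)<1;f=np.polyfit(L[ok,1],L[ok,2],1)
    print("line pts",len(L),(L[:,0]<u0).sum(),(L[:,0]>u1).sum(),"line yaw",22.2-np.degrees(f[0]),"rms",r[ok].std())
    cols=range(u0+12,u1-12,2);F=[(u,np.where(mk[:,u])[0].min()-.5) for u in cols];B=[(u,np.where(mk[:,u])[0].max()+.5) for u in cols]
    def res(p,Q):
        d=np.array([-np.sin(p[1]),np.cos(p[1]),0]);a=np.array([np.cos(p[1])*p[0],np.sin(p[1])*p[0],28]);o=[]
        for u,v in Q:
            oo,rr=ray("wrist",u,v,I);q=np.cross(rr,d);o.append(abs((oo-a)@q)/np.linalg.norm(q)-16)
        return np.array(o)
    sc=np.mean([onz("wrist",u0,vm,40,I)[:2]@S,onz("wrist",u1,vm,40,I)[:2]@S])
    print("bar s ends",onz("wrist",u0,vm,28,I)[:2]@S,onz("wrist",u1,vm,28,I)[:2]@S,"line s",L[:,1].min(),L[:,1].max())
    for nm,Q in (("front",F),("back",B),("both",F+B)):
        x=least_squares(lambda p:res(p,Q),[543,hy],x_scale=[1,.01],loss="soft_l1");p=x.x
        # bar axis at along-coordinate sc in (N,S)
        dn=p[1]-hy;nn=p[0]/np.cos(dn)-sc*np.tan(dn)
        print(nm,"offset bar-line",nn-np.polyval(f,sc),"yaw err",np.degrees(p[1])-22.2+np.degrees(f[0]),"rms",np.sqrt(np.mean(x.fun**2)))
E
python3 - <<'E'
from off import *
off("w8.png")
E
```

```text
line pts 114 96 18 line yaw 22.055213393427618 rms 0.0373035192041329
bar s ends -314.83692071993994 -421.847077143404 line s -442.56198421755636 -221.23885908696062
front offset bar-line 0.1163956540227673 yaw err 0.3858287976474317 rms 0.20561850162963533
back offset bar-line 0.9703727851905342 yaw err 0.2605553784168224 rms 0.16507625096246314
both offset bar-line 0.5486036852620373 yaw err 0.33511163456124127 rms 0.4654655743461798
```

Run:
```python
from off import *
off("w9.png"); print(ctrl.get_obs()["t"], ctrl.close_job())
```

```text
line pts 114 96 18 line yaw 22.05333283200752 rms 0.050154844523160456
bar s ends -314.770787023207 -421.75378496741405 line s -442.44565613471525 -221.2170486362412
front offset bar-line 0.16777625809231722 yaw err 0.28997072224113263 rms 0.16753988640130954
back offset bar-line 1.0147374476878213 yaw err 0.562584859628323 rms 0.1575688482900642
both offset bar-line 0.5935681472632268 yaw err 0.4347915515041688 rms 0.45601158913806455
the job is handed in; nothing more can be done
20.5 None
```

The thick amber bar was rolled onto the chalk line, measured about 0.6 mm off centre and 0.4° off square, lying still with the gripper clear, and the job was handed in at 20.5 s.

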